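# Return the amber bottles to their coasters

## Task

Put each of the four amber bottles on the bench onto the coaster that matches its foot in shape and size: large round, small round, square and oblong. Each must stand upright and flat inside its coaster's lip, roughly centred, the square and the oblong one squared up with the lip. They are glass: keep them upright, set them down gently without dropping them, and leave the beaker and the check weight where they stand.

Things in the scene. Friction and masses are not known exactly. Their poses are not given: they have to be found in the camera images.
- large_round_bottle: Closed amber glass bottle with a blank white label and a white screw cap; round body 56 mm in diameter, straight-sided up to 62 mm; cap 34 mm in diameter; 88 mm tall in all; 0.15 to 0.31 kg. Stands upright on the white bench; origin at the centre of its underside, z up.
- small_round_bottle: Closed amber glass bottle with a blank white label and a white screw cap; round body 34 mm in diameter, straight-sided up to 50 mm; cap 22 mm in diameter; 74 mm tall in all; 0.05 to 0.1 kg. Stands upright on the white bench; origin at the centre of its underside, z up.
- square_bottle: Closed amber glass bottle with a blank white label and a white screw cap; square body 42 x 42 mm, straight-sided up to 60 mm; cap 28 mm in diameter; 84 mm tall in all; 0.12 to 0.24 kg. Stands upright on the white bench; origin at the centre of its underside, z up. x and y are square to its flat sides.
- oblong_bottle: Closed amber glass bottle with a blank white label and a white screw cap; oblong body 72 mm long (along its x) and 32 mm wide (along its y), straight-sided up to 56 mm; cap 24 mm in diameter; 80 mm tall in all; 0.13 to 0.25 kg. Stands upright on the white bench; origin at the centre of its underside, z up.
- large_round_coaster: Low aluminium coaster with a black floor, fixed to the bench; round, 72 mm in diameter inside the lip. Black floor 4 mm above the bench, plain upright lip 3 mm thick that rises to 10 mm above the bench. Origin at the centre of its underside, z up.
- small_round_coaster: Low aluminium coaster with a black floor, fixed to the bench; round, 50 mm in diameter inside the lip. Black floor 4 mm above the bench, plain upright lip 3 mm thick that rises to 10 mm above the bench. Origin at the centre of its underside, z up.
- square_coaster: Low aluminium coaster with a black floor, fixed to the bench; square, 58 x 58 mm inside the lip. Black floor 4 mm above the bench, plain upright lip 3 mm thick that rises to 10 mm above the bench. Origin at the centre of its underside, z up. x and y are square to its sides.
- oblong_coaster: Low aluminium coaster with a black floor, fixed to the bench; oblong, 88 mm long (along its x) and 48 mm wide (along its y) inside the lip. Black floor 4 mm above the bench, plain upright lip 3 mm thick that rises to 10 mm above the bench. Origin at the centre of its underside, z up.
- beaker: Small empty clear-glass beaker standing among the bottles, 48 mm in diameter at the rim, 50 mm tall; not part of the job. Loose; origin at the centre of its underside.
- check_weight: Steel check weight of the balance with a small knob on top, 30 mm in diameter, 44 mm tall; not part of the job. Loose; origin at the centre of its underside.
Not all that is in view belongs to the job. Leave any red look-alike of the small_round_coaster alone.

How it is judged:
By the outcome, as a careful person would: the job done as asked, in the order asked, and still so for the second after the job is handed in, with the robot touching nothing.
It also fails if it takes over 112 s, if anything falls off the work surface, if the arm or the gripper's body presses on something with over 40 N, if the wrist force passes 120 N, or if a joint passes its speed limit or range.

## Robot

A 6-joint arm with a two-finger parallel gripper is mounted at the origin on the work surface. World frame = base frame: x ahead of the robot, y to its left, z up, the work surface at z = 0. Lengths are in m, angles in rad, forces in N, time in s.
With the tool pointing down it reaches from about 0.375 to 0.925 m from the base axis. Payload 5.7 kg.
Tool frame: the origin (TCP) lies midway between the tips of the shut fingers; the grasp point (between the pads) lies 19 mm behind it; z points along the fingers, y is the line along which they close (so a half turn about z gives the same grasp; the last joint's range is limited). The gripper opens to 88 mm and grips with 3 to 60 N. Pads are 20 mm wide; open, the fingers measure 115 mm over their backs; the gripper's body (75 mm by 178 mm) begins 61 mm behind the grasp point.
Start: joints at [1.003, 0.359, 1.51, -0, 1.272, -0.115], TCP at [0.262, 0.54, 0.223] pointing down, gripper open.
Joint ranges: [-2.97, 2.97], [-1.01, 2.36], [0.21, 2.38], [-0.96, 4.11], [0.2, 2.71], [-2.98, 2.98]. Speed limits (rad/s): [2.39, 2.39, 3.14, 3.14, 3.14, 3.14].

## Interface

Orientations are given as a unit quaternion [x, y, z, w].
In Python, from bench import move_ptp, servo_line, goto_joints, move_gripper, sleep, inverse_kinematics, capture, PlanningError, close_job, spot_in, silhouettes, current_clock, current_joint_pos, current_qvel, current_joint_torque, current_position, current_orientation, current_force, current_torque, current_finger_gap, current_grip_force gives the robot as it stands. Calls block until the motion is done:
- move_ptp(position, orientation): joint-space move of the TCP to a pose.
- servo_line(position, orientation=None, rate=0.15, contact_N=None): straight line of the TCP; orientation=None keeps the orientation; rate is the mean speed in m/s. With contact_N (N) it stops when the force on the tool has changed by that much, and returns True; else False.
- goto_joints(angles): joint-space move.
- move_gripper(opening): finger opening in m; the grip force is fixed at half the most; returns when the fingers have stopped.
- sleep(seconds).
- inverse_kinematics(position, orientation): joint angles nearest the present ones, or None.
- capture(name): name is "scene" or "side" or "wrist"; returns a dict with "image" (420x560x3 uint8, blue, green, red), "range_z" (420x560 float32, m along the optical axis (not along the pixel's ray), 0 where there is no reading), "intrinsics" (3x3 intrinsics, pixels), "k1" (the pictures are not rectified: a ray, as slopes to the right and down, at radius r is drawn at 1 + k1 r^2 times it, then the intrinsics apply), "R" (3x3) and "t" (3): a world point X has camera coordinates R X + t. Camera axes: x right, y down, z forward; pixel columns grow to the right and rows downward; lengths in m; the calibration is good to about 2 mm. A picture is of the moment at which its call begins.
A pose or a line that the arm cannot do raises PlanningError and nothing moves.
- close_job(): hands the job in; it is judged then, once.
Trained networks look in the newest picture that a camera, given by its name, has taken for a name from the list of things; names that differ only in an ending like _2 or _b are one class to them, and where a whole thing is asked for, a point or a joint stands for the part that bears it (a point fixed in the world has none). Each returns a list of dicts, best first, with "conf" (0 to 1); they miss things now and then, are a little off and sometimes report something else, mostly with a low value. They report only what shows in the picture. A call takes as long as a camera call. They do not tell look-alikes from the thing itself.
- spot_in(camera, query): "xy" ([column, row] in pixels, amid what is visible of it).
- silhouettes(camera, query): "region" (420x560 bool, what is visible of it) and "xy" ([column, row] in pixels, amid what is visible of it).
Readings, each from a call of its own:
- current_clock(): time.
- current_joint_pos(): joint angles.
- current_qvel(): joint speeds.
- current_joint_torque(): joint torques, N m.
- current_position(): TCP position.
- current_orientation(): TCP orientation.
- current_force(): force on the tool from outside, world axes, zero at the start.
- current_torque(): the same for the moment, N m.
- current_finger_gap(): finger opening in m.
- current_grip_force(): force on a finger pad.
Only numpy, scipy, OpenCV 4.12 (cv2) and the standard library are available. Lean on these libraries where they do the work, as an engineer would, in place of code of your own. Each camera call takes 0.05 s, during which the arm holds its last target. There are 200 camera calls.

## Working session

There is one attempt and no reset: what is moved stays moved. The work goes in short steps, each a Python script; the robot and the scene stay as the last script left them, time stands still between calls to the robot, and variables do not carry over. Pictures are saved under pics/ and viewed, at most 14 in all, crops included, and the job is handed in when it is done.

```bash
ls; mkdir -p pics
python3 - <<'E'
from bench import *
import cv2, numpy as np
print(current_clock())
ims=[]
for n in("scene","side"):
    c=capture(n); cv2.imwrite(f"pics/{n}0.png",c["image"]); print(n,c["intrinsics"].tolist(),c["k1"],(-c["R"].T@c["t"]).round(3),c["R"].round(2).tolist(), (c["range_z"]>0).mean())
    for q in "large_round_bottle small_round_bottle square_bottle oblong_bottle large_round_coaster small_round_coaster square_coaster oblong_coaster beaker check_weight".split():
        print(n,q,[(np.round(d["xy"]).tolist(),round(d["conf"],2)) for d in spot_in(n,q)])
print(current_clock())
E
```

```text
pics
0.0
scene [[454.64783227537737, 0.0, 277.65347366272056], [0.0, 454.64783227537737, 209.3543768596227], [0.0, 0.0, 1.0]] 0.0027807436738755014 [1.084 0.115 0.938] [[-0.25, 0.97, -0.0], [0.82, 0.21, -0.53], [-0.51, -0.13, -0.85]] 0.9958078231292516
scene large_round_bottle [([461.0, 250.0], 0.86), ([329.0, 260.0], 0.66), ([200.0, 189.0], 0.49)]
scene small_round_bottle [([130.0, 172.0], 0.67)]
scene square_bottle [([332.0, 195.0], 0.61), ([205.0, 141.0], 0.57)]
scene oblong_bottle [([255.0, 171.0], 0.74), ([330.0, 261.0], 0.33)]
scene large_round_coaster [([222.0, 238.0], 0.84), ([407.0, 193.0], 0.22)]
scene small_round_coaster [([377.0, 271.0], 0.7), ([331.0, 262.0], 0.62), ([289.0, 255.0], 0.57)]
scene square_coaster [([206.0, 139.0], 0.82), ([225.0, 241.0], 0.23)]
scene oblong_coaster [([405.0, 192.0], 0.84)]
scene beaker [([388.0, 223.0], 0.83)]
scene check_weight [([198.0, 187.0], 0.68)]
side [[406.94845864989156, 0.0, 273.73922592981256], [0.0, 406.94845864989156, 211.84338152485614], [0.0, 0.0, 1.0]] 0.02485199403022301 [-0.025 -0.689  0.567] [[0.78, -0.62, -0.0], [-0.32, -0.41, -0.85], [0.53, 0.67, -0.52]] 0.9960331632653061
side large_round_bottle [([204.0, 155.0], 0.87)]
side small_round_bottle [([410.0, 300.0], 0.95)]
side square_bottle [([240.0, 200.0], 0.95), ([297.0, 306.0], 0.26)]
side oblong_bottle [([273.0, 242.0], 0.82)]
side large_round_coaster [([342.0, 226.0], 0.7), ([295.0, 306.0], 0.34)]
side small_round_coaster [([277.0, 189.0], 0.57), ([303.0, 204.0], 0.55), ([257.0, 178.0], 0.46)]
side square_coaster [([297.0, 307.0], 0.94)]
side oblong_coaster [([183.0, 196.0], 0.59)]
side beaker [([222.0, 182.0], 0.64), ([337.0, 266.0], 0.27)]
side check_weight [([337.0, 264.0], 0.71)]
1.1
```

View pics/scene0.png

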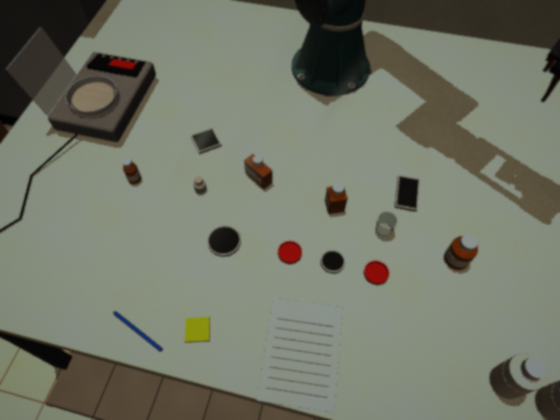

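View pics/side0.png

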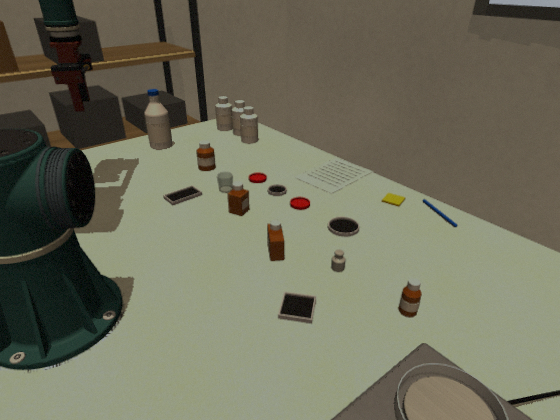

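Scene view: the bottles are large round (461,252), square (336,200), oblong (258,170) and small round (131,172). The coasters are large round (224,240), square (206,140) and oblong (407,193). The small round coaster has three candidates: black (332,261), and discs at (290,252) and (377,272) that look red, so black fits. I'll confirm that with an enlarged crop and triangulate everything from the two cameras.

```bash
cat > h.py <<'E'
from bench import *
import cv2, numpy as np
B="large_round_bottle small_round_bottle square_bottle oblong_bottle".split()
C="large_round_coaster small_round_coaster square_coaster oblong_coaster".split()
def rays(c,uv):
    K=np.asarray(c["intrinsics"]); d=(np.atleast_2d(uv).astype(float)-K[:2,2])/[K[0,0],K[1,1]]
    s=d.copy()
    for _ in range(8): s=d/(1+c["k1"]*(s**2).sum(1,keepdims=True))
    return np.c_[s,np.ones(len(s))]
def cloud(c,mask=None):
    z=c["range_z"]; m=z>0
    if mask is not None: m&=mask
    v,u=np.nonzero(m); p=rays(c,np.c_[u,v])*z[v,u][:,None]
    return (p-c["t"])@c["R"], np.c_[u,v]
def on_plane(c,uv,h):
    o=-c["R"].T@c["t"]; d=rays(c,uv)@c["R"]
    return o+d*((h-o[2])/d[:,2])[:,None]
def project(c,X):
    p=np.atleast_2d(X)@c["R"].T+c["t"]; s=p[:,:2]/p[:,2:]; s=s*(1+c["k1"]*(s**2).sum(1,keepdims=True))
    K=c["intrinsics"]; return s*[K[0,0],K[1,1]]+K[:2,2]
def tri(a,ua,b,ub):
    M=[];y=[]
    for c,u in((a,ua),(b,ub)):
        o=-c["R"].T@c["t"]; d=c["R"].T@rays(c,u)[0]; d/=np.linalg.norm(d); P=np.eye(3)-np.outer(d,d); M.append(P); y.append(P@o)
    X=np.linalg.lstsq(np.vstack(M),np.hstack(y),rcond=None)[0]
    return X, max(np.linalg.norm(p@X-q) for p,q in zip(M,y))
E
python3 - <<'E'
from h import *
cs={n:capture(n) for n in("scene","side")}
im=cs["scene"]["image"]; cv2.imwrite("pics/crop1.png",cv2.resize(im[120:290,110:490],None,fx=2.1,fy=2.1,interpolation=cv2.INTER_CUBIC))
for q in B+C+["beaker","check_weight"]:
    best={}
    for n,c in cs.items():
        P_all,uv=cloud(c)
        for d in silhouettes(n,q)[:3]:
            P,_=cloud(c,d["region"]); r=d["region"]; hsv=cv2.cvtColor(c["image"],cv2.COLOR_BGR2HSV)[r]
            r_=cv2.minAreaRect(P[:,:2].astype(np.float32))
            red=((hsv[:,1]>180)&(hsv[:,2]>110)).mean()
            print(q,n,round(d["conf"],2),np.round(d["xy"]).tolist(),"red%.2f"%red,"rect",np.round(r_[0],3),np.round(r_[1],3),round(r_[2]),"z",np.percentile(P[:,2],[2,50,98]).round(3))
            best.setdefault(n,d)
    if len(best)==2:
        X,e=tri(cs["scene"],best["scene"]["xy"],cs["side"],best["side"]["xy"]); print("   tri",X.round(3),round(e,4))
E
```

```text
large_round_bottle scene 0.75 [461.0, 251.0] red0.00 rect [0.558 0.391] [0.055 0.047] 59 z [0.008 0.063 0.091]
large_round_bottle side 0.86 [205.0, 156.0] red0.04 rect [0.59  0.457] [0.214 0.06 ] 59 z [0.002 0.047 0.09 ]
   tri [0.553 0.394 0.039] 0.0005
small_round_bottle scene 0.6 [132.0, 169.0] red0.00 rect [ 0.506 -0.414] [0.08  0.035] 39 z [0.    0.047 0.076]
small_round_bottle side 0.92 [409.0, 298.0] red0.00 rect [ 0.563 -0.383] [0.125 0.037] 28 z [-0.     0.04   0.075]
   tri [ 0.519 -0.402  0.037] 0.0023
square_bottle scene 0.91 [337.0, 198.0] red0.00 rect [0.482 0.105] [0.04  0.048] 22 z [0.007 0.058 0.086]
square_bottle side 0.97 [237.0, 201.0] red0.00 rect [0.478 0.099] [0.04  0.044] 25 z [0.007 0.046 0.086]
   tri [0.478 0.105 0.032] 0.0015
oblong_bottle scene 0.98 [258.0, 172.0] red0.00 rect [ 0.423 -0.104] [0.107 0.064] 57 z [-0.     0.052  0.082]
oblong_bottle scene 0.59 [204.0, 140.0] red0.00 rect [ 0.359 -0.268] [0.078 0.069] 40 z [-0.001  0.006  0.012]
oblong_bottle side 0.65 [273.0, 242.0] red0.02 rect [ 0.459 -0.083] [0.121 0.037] 50 z [0.005 0.053 0.082]
oblong_
[... 1555 characters left out ...]
02 0.006 0.013]
oblong_coaster side 0.6 [182.0, 195.0] red0.00 rect [0.408 0.279] [0.083 0.108] 90 z [0.001 0.007 0.012]
   tri [0.401 0.265 0.007] 0.0005
beaker scene 0.82 [388.0, 224.0] red0.00 rect [0.5   0.232] [0.045 0.083] 75 z [0.002 0.032 0.052]
beaker scene 0.55 [403.0, 193.0] red0.00 rect [0.397 0.272] [0.106 0.059] 1 z [0.    0.006 0.013]
beaker side 0.66 [223.0, 180.0] red0.00 rect [0.532 0.275] [0.153 0.045] 74 z [0.002 0.036 0.052]
   tri [0.517 0.232 0.03 ] 0.0012
check_weight scene 0.49 [201.0, 188.0] red0.00 rect [ 0.515 -0.228] [0.027 0.029] 23 z [-0.     0.026  0.045]
check_weight scene 0.42 [134.0, 172.0] red0.00 rect [ 0.502 -0.407] [0.08  0.031] 19 z [0.002 0.048 0.076]
```

View pics/crop1.png

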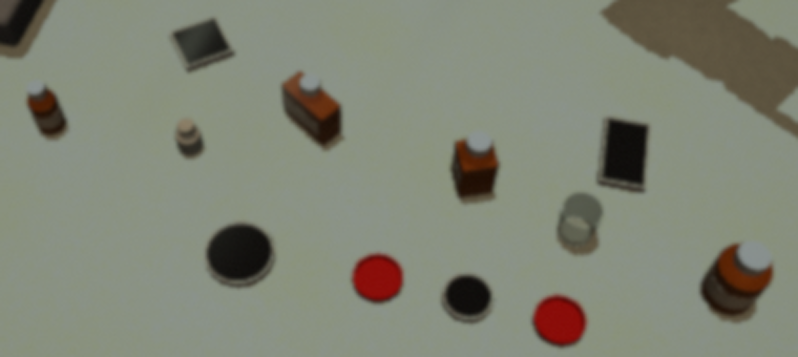

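The crop confirms it: the only black small round coaster is at (332,261), about (0.63, 0.125), with red look-alikes on either side. Next I'll check the wrist camera geometry and do a wrist survey.

```bash
cat >> h.py <<'E'
from scipy.spatial.transform import Rotation as Rt
def q(yaw): return (Rt.from_euler("z",yaw)*Rt.from_euler("x",np.pi)).as_quat()
def pick_yaw(pos,yaw,prev=None):
    """of yaw and its half turn, the one reachable with the least wrist travel"""
    o=[(np.abs(np.array(j)-current_joint_pos()).max(),y) for y in (yaw,yaw+np.pi) for j in [inverse_kinematics(pos,q(y))] if j is not None]
    return min(o)[1] if o else None
E
python3 - <<'E'
from h import *
c=capture("wrist"); p=np.array(current_position()); R=Rt.from_quat(current_orientation()).as_matrix()
o=-c["R"].T@c["t"]
print("cam in tool",(R.T@(o-p)).round(3),"axes",(R.T@c["R"].T).round(2).tolist()); print(c["intrinsics"][0],c["k1"])
print("yaw",(Rt.from_matrix(R)*Rt.from_euler("x",np.pi).inv()).as_euler("zyx").round(3))
for n,x,y in [("lb",.555,.392),("sb",.515,-.405),("sq",.48,.105),("ob",.44,-.098),("lc",.64,-.13),("sc",.63,.125),("sqc",.363,-.268),("oc",.403,.271)]:
    print(n,[(round(w,1),None if (j:=inverse_kinematics([x,y,.15],q(w))) is None else np.round(j,2).tolist()) for w in (0,1.57,3.14,-1.57)])
P,_=cloud(capture("side")); m=(P[:,2]>.05)&(P[:,0]>.2)&(P[:,0]<.8)&(P[:,1]<-.3)&(P[:,1]>-.8)
h,_,_=np.histogram2d(P[m,0],P[m,1],bins=[np.arange(.2,.85,.05),np.arange(-.8,-.25,.05)]); print(h.astype(int))
print(current_clock())
E
```

```text
cam in tool [ 0.077 -0.001 -0.162] axes [[-0.0, -0.96, -0.28], [1.0, -0.0, -0.0], [-0.0, -0.28, 0.96]]
[334.6340644    0.         274.54977125] -0.02631221306973576
yaw [ 2.689  0.    -0.   ]
lb [(0, [0.51, 0.54, 1.4, -0.0, 1.2, 2.08]), (1.6, [0.51, 0.54, 1.4, -0.0, 1.2, 0.51]), (3.1, [0.51, 0.54, 1.4, 0.0, 1.2, -1.06]), (-1.6, [0.51, 0.54, 1.4, 0.0, 1.2, -2.63])]
sb [(0, [-0.77, 0.5, 1.46, -0.0, 1.18, 0.8]), (1.6, [-0.77, 0.5, 1.46, 0.0, 1.18, -0.77]), (3.1, [-0.77, 0.5, 1.46, 0.0, 1.18, -2.34]), (-1.6, [-0.77, 0.5, 1.46, -0.0, 1.18, 2.37])]
sq [(0, [0.07, 0.29, 1.83, -0.0, 1.03, 1.65]), (1.6, [0.07, 0.29, 1.83, -0.0, 1.03, 0.08]), (3.1, [0.07, 0.29, 1.83, 0.0, 1.03, -1.49]), (-1.6, None)]
ob [(0, [-0.37, 0.23, 1.91, -0.0, 1.0, 1.2]), (1.6, [-0.37, 0.23, 1.91, 0.0, 1.0, -0.37]), (3.1, [-0.37, 0.23, 1.91, 0.0, 1.0, -1.94]), (-1.6, [-0.37, 0.23, 1.91, -0.0, 1.0, 2.77])]
lc [(0, [-0.31, 0.5, 1.47, -0.0, 1.17, 1.26]), (1.6, [-0.31, 0.5, 1.47, 0.0, 1.17, -0.31]), (3.1, [-0.31, 0.5, 1.47, 0.0, 1.17, -1.88]), (-1.6, [-0.31, 0.5, 1.47, -0.0, 1.17, 2.83])]
sc [(0, [0.09, 0.49, 1.49, -0.0, 1.
[... 423 characters left out ...]
.02, -1.12]), (-1.6, [0.45, 0.28, 1.84, 0.0, 1.02, -2.69])]
[[   0    0    0    0    0   17   96    0    0    0]
 [   0    0    0    0   17  790  304    0    0    0]
 [   0    0    0    0  721 1221  268    0    0    0]
 [   0    0    0  412 1242 1034  230    0    0    0]
 [   0    0    0  496  573  395  130    0    0    0]
 [   0    0    0    0    0    0    0    0    0    0]
 [   0    0    0    0    0    0    0  207   57    0]
 [   0    0    0    0    0    0    0    0    0    0]
 [   0    0    0    0    0    0    0    0    0    0]
 [   0    0    0    0    0    0    0    0    0    0]
 [   0    0    0    0    0    0    0    0    0    0]
 [   0    0    0    0    0    0    0    0    0    0]]
2.3
```

Run:
```python
from h import *
import pickle
S=[]
for d in (32,14,-10,-34):
    t=np.radians(d); move_ptp([.55*np.cos(t),.55*np.sin(t),.26],q(t+np.pi/2))
    c=capture("wrist"); c["sil"]={k:[s for s in silhouettes("wrist",k) if s["conf"]>.3] for k in B+C}; S.append(c)
pickle.dump(S,open("S.pkl","wb")); print(current_clock())
cv2.imwrite("pics/w4.png",cv2.resize(np.vstack([np.hstack([S[0]["image"],S[1]["image"]]),np.hstack([S[2]["image"],S[3]["image"]])]),(800,600)))
approx=dict(zip(B+C,[(.555,.392),(.515,-.405),(.48,.105),(.44,-.098),(.64,-.13),(.63,.125),(.363,-.268),(.403,.271)]))
for k,a in approx.items():
    for i,c in enumerate(S):
        P,uv=cloud(c); m=np.hypot(*(P[:,:2]-a).T)<.07; P=P[m]
        if len(P)<300: continue
        top=np.percentile(P[:,2],99.5)
        sel=P[P[:,2]>(.03 if k in B else .0025)]; r=cv2.minAreaRect(sel[:,:2].astype(np.float32))
        cap=P[P[:,2]>top-.004] if k in B else P[P[:,2]>.0075]; cr=cv2.minAreaRect(cap[:,:2].astype(np.float32))
        print(k,i,"top%.3f"%top,"floor %.4f"%np.median(P[P[:,2]<.003,2]),"rect",np.round(r[0],4),np.round(r[1],4),round(r[2],1),"| cap/lip",np.round(cr[0],4),np.round(cr[1],4),round(cr[2],1),"nsil",[(round(s["conf"],2),np.round(project(c,[[*a,.03]])[0]-s["xy"]).tolist()) for s in c["sil"][k]][:2])
```

```text
7.8667
large_round_bottle 0 top0.364 floor 0.0002 rect [0.5337 0.3841] [0.0934 0.0561] 26.9 | cap/lip [0.5037 0.3463] [0.0029 0.0166] 37.8 nsil [(0.59, [0.0, 4.0])]
large_round_bottle 1 top0.003 floor 0.0003 rect [0. 0.] [0. 0.] 0.0 | cap/lip [0.5695 0.3344] [0.0981 0.0202] 14.3 nsil []
small_round_bottle 2 top0.058 floor 0.0002 rect [ 0.5237 -0.3944] [0.018 0.034] 85.2 | cap/lip [ 0.5258 -0.3936] [0.0099 0.0236] 78.1 nsil [(0.65, [-7.0, 4.0])]
small_round_bottle 3 top0.332 floor 0.0003 rect [ 0.5142 -0.3745] [0.0338 0.0808] 17.3 | cap/lip [ 0.4874 -0.3414] [0.0035 0.0011] 57.4 nsil [(0.96, [-6.0, 1.0])]
square_bottle 0 top0.083 floor 0.0002 rect [0.478  0.1043] [0.0427 0.037 ] 22.4 | cap/lip [0.4726 0.1107] [0.0223 0.0058] 36.0 nsil [(0.57, [2.0, 2.0])]
square_bottle 1 top0.376 floor 0.0004 rect [0.4942 0.1177] [0.0831 0.0788] 6.8 | cap/lip [0.5022 0.1494] [0.0544 0.0034] 13.6 nsil [(0.55, [0.0, -5.0])]
square_bottle 2 top0.084 floor 0.0005 rect [0.4802 0.0851] [0.0261 0.0509] 79.6 | cap/lip [0.4783 0.0897] [0.0041 0.019 ] 80.8 nsil []
oblong_bottle 0 top0.057 floor -0.0000 rect [ 0
[... 1618 characters left out ...]
71 0.0029] 76.2 | cap/lip [ 0.4055 -0.2719] [0.0061 0.0028] 76.2 nsil []
square_coaster 2 top0.011 floor 0.0005 rect [ 0.3876 -0.2716] [0.0423 0.0386] 56.4 | cap/lip [ 0.3888 -0.2641] [0.02   0.0353] 38.2 nsil [(0.95, [-20.0, 10.0])]
square_coaster 3 top0.376 floor 0.0005 rect [ 0.3684 -0.2621] [0.1209 0.1309] 29.0 | cap/lip [ 0.3809 -0.2647] [0.096  0.0824] 39.9 nsil [(0.95, [-5.0, 6.0])]
oblong_coaster 0 top0.376 floor 0.0003 rect [0.4091 0.2682] [0.1353 0.1173] 46.9 | cap/lip [0.4076 0.2791] [0.1089 0.0766] 1.8 nsil [(0.91, [4.0, 2.0])]
oblong_coaster 1 top0.012 floor 0.0006 rect [0.4069 0.257 ] [0.1346 0.0905] 15.1 | cap/lip [0.4007 0.2682] [0.0947 0.0549] 1.4 nsil [(0.66, [-0.0, -8.0])]
```

View pics/w4.png

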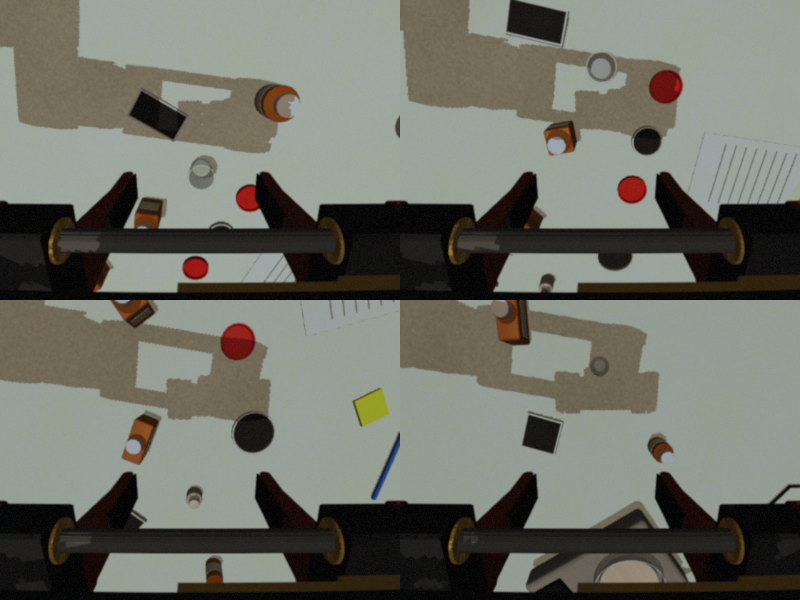

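The wrist pictures show all bottles, coasters and distractors clearly (tile 1: large bottle (277,103) and oblong coaster (157,113); tile 2: square bottle (560,138) and small coaster (647,140); tile 3: oblong bottle (138,440) and large coaster (252,432); tile 4: small bottle (660,450) and square coaster (541,432)). The finger points (z≈0.37) spoilt the rectangles, so I'll refit without them.

```bash
cat > fit.py <<'E'
from h import *
import pickle
from scipy.optimize import least_squares
S=pickle.load(open("S.pkl","rb"))
approx=dict(zip(B+C,[(.555,.392),(.515,-.405),(.48,.105),(.444,-.100),(.64,-.13),(.63,.125),(.366,-.268),(.403,.271)]))
H=dict(zip(B,(.088,.074,.084,.080))); HB=dict(zip(B,(.062,.05,.06,.056))); rad=dict(zip(B+C,(.045,.035,.04,.05,.055,.045,.06,.065)))
size=dict(zip(B+C,((.056,.056),(.034,.034),(.042,.042),(.072,.032),(.078,.078),(.056,.056),(.064,.064),(.094,.054))))
for k,a in approx.items():
    for i,c in enumerate(S):
        P,uv=cloud(c); P=P[(np.hypot(*(P[:,:2]-a).T)<rad[k])&(P[:,2]<.1)]
        lo,hi=(.02,HB[k]+.003) if k in B else (.007,.014)
        sel=P[(P[:,2]>lo)&(P[:,2]<hi)][:,:2]
        if len(sel)<100: continue
        r=cv2.minAreaRect(sel.astype(np.float32)); s=f"{k} {i} rect {np.round(r[0],4)} {np.round(r[1],4)} {r[2]:.1f}"
        if k in B:
            cap=P[P[:,2]>H[k]-.005]
            if len(cap)>20:
                cr=cv2.minAreaRect(cap[:,:2].astype(np.float32)); s+=f" | cap {np.round(cr[0],4)} {np.round(cr[1],4)} z {np.percentile(cap[:,2],90):.4f}"
        else: s+=f" lip z {np.median(P[(P[:,2]>.007),2]):.4f}; floor z {np.median(P[np.hypot(*(P[:,:2]-r[0]).T)<.015,2]):.4f}"
        print(s,len(sel))
E
python3 fit.py
python3 - <<'E'
from h import *
S=__import__("pickle").load(open("S.pkl","rb"))
P,_=cloud(S[3]); 
m=(P[:,1]<-.36)&(P[:,2]<.2)&(P[:,2]>.01)&(np.hypot(P[:,0]-.517,P[:,1]+.4)>.04)&(P[:,0]>.3)
Q=P[m]; d=np.hypot(Q[:,0]-.517,Q[:,1]+.4); i=d.argsort()[:5]; print("balance nearest",Q[i].round(3),"max h",np.percentile(Q[:,2],99))
E
```

```text
large_round_bottle 0 rect [0.5504 0.3927] [0.0527 0.0558] 15.4 | cap [0.5521 0.3933] [0.0325 0.0331] z 0.0891 1007
small_round_bottle 2 rect [ 0.5238 -0.3943] [0.0183 0.0343] 85.2 469
small_round_bottle 3 rect [ 0.522  -0.3995] [0.0339 0.0278] 16.0 | cap [ 0.5231 -0.4028] [0.0211 0.0207] z 0.0751 410
square_bottle 0 rect [0.4779 0.1042] [0.0425 0.0371] 22.9 | cap [0.4726 0.1107] [0.0223 0.0058] z 0.0843 873
square_bottle 1 rect [0.4797 0.1013] [0.0423 0.0425] 23.6 | cap [0.4798 0.1015] [0.0272 0.0265] z 0.0853 849
square_bottle 2 rect [0.4802 0.0851] [0.0261 0.0509] 79.6 | cap [0.4785 0.0897] [0.0046 0.0194] z 0.0852 960
oblong_bottle 0 rect [ 0.4689 -0.0783] [0.013  0.0271] 10.2 259
oblong_bottle 1 rect [ 0.4547 -0.1027] [0.0785 0.0264] 75.8 306
oblong_bottle 2 rect [ 0.4441 -0.0998] [0.072  0.0327] 57.5 | cap [ 0.4443 -0.0993] [0.0228 0.0227] z 0.0813 1472
oblong_bottle 3 rect [ 0.4417 -0.1053] [0.0607 0.0326] 57.3 | cap [ 0.4439 -0.1018] [0.021  0.0237] z 0.0814 1721
large_round_coaster 1 rect [ 0.6413 -0.1444] [0.0762 0.0479] 14.4 lip z 0.0096; floor z 0.0043 210
large_round_coaster 2 rect [ 0.6376 -0.129 ] [0.077  0.0778] 75.0 lip z 0.0099; floor z 0.0046 496
small_round_coaster 1 rect [0.6285 0.1238] [0.0549 0.0548] 76.4 lip z 0.0098; floor z 0.0046 327
square_coaster 2 rect [ 0.3829 -0.2691] [0.0354 0.0351] 39.5 lip z 0.0096; floor z 0.0056 110
square_coaster 3 rect [ 0.3631 -0.2678] [0.0646 0.0646] 39.8 lip z 0.0100; floor z 0.0060 751
oblong_coaster 0 rect [0.4005 0.2678] [0.0945 0.0548] 1.3 lip z 0.0100; floor z 0.0058 809
oblong_coaster 1 rect [0.4007 0.2682] [0.0947 0.0549] 1.4 lip z 0.0097; floor z 0.0060 1221
balance nearest [[ 0.432 -0.487  0.023]
 [ 0.431 -0.487  0.028]
 [ 0.431 -0.488  0.032]
 [ 0.431 -0.487  0.019]
 [ 0.43  -0.486  0.037]] max h 0.08551093404316247
```

All the sizes, heights and positions agree with the description. Starting with the large round bottle.

```bash
cat > job.py <<'E'
from h import *
D=np.radians
# name: bottle xy, grasp yaw, width, grasp height, coaster xy, place yaw, yaw symmetry (deg)
nat=lambda p: np.degrees(np.arctan2(p[1],p[0]))+90
T={"lr":((.5519,.3932),None,.056,.040,(.6376,-.1290),None),
   "sr":((.5231,-.4028),None,.034,.034,(.6285,.1238),None),
   "sq":((.4798,.1014),113.6,.042,.040,(.3631,-.2678),39.8),
   "ob":((.4442,-.0996),57.5,.032,.038,(.4005,.2678),1.35)}
def do(k,zt=.18,floor=.004):
    b,y,w,g,c,yp=T[k]; z=g-.019
    yy=pick_yaw([*b,zt],D(nat(b) if y is None else y)); Q=q(yy)
    move_ptp([*b,zt],Q); move_gripper(min(.088,w+.032))
    servo_line([*b,z+.05],rate=.2); print("down contact",servo_line([*b,z],rate=.08,contact_N=8))
    move_gripper(0.0 if w<.01 else w-.012); gap=current_finger_gap()
    print(k,"gap",round(gap,4),"grip",round(current_grip_force(),1),"z",current_position()[2].round(4))
    if abs(gap-w)>.004: print("bad grasp"); return False
    servo_line([*b,zt],rate=.12); print("gap lifted",round(current_finger_gap(),4),"F",np.round(current_force(),1))
    yq=pick_yaw([*c,zt],D(nat(c) if yp is None else yp)); move_ptp([*c,zt],q(yq)); sleep(.3)
    servo_line([*c,z+floor+.012],rate=.12); sleep(.2)
    hit=servo_line([*c,z+floor-.003],rate=.02,contact_N=3); print("set",hit,"z over expected",round(current_position()[2]-z-floor,4),"gap",round(current_finger_gap(),4))
    if not hit: print("no contact")
    move_gripper(min(.088,w+.03)); sleep(.2)
    servo_line([*c,zt],rate=.15); print("clock",current_clock()); return True
E
python3 -c "
from job import *
do('lr')
c=capture('scene'); cv2.imwrite('pics/s2.png',c['image']); print(current_clock())"
```

```text
down contact False
lr gap 0.0553 grip 30.0 z 0.0213
gap lifted 0.0553 F [ 0.1  0.2 -2. ]
set True z over expected 0.0002 gap 0.0554
clock 20.55
20.6
```

```bash
python3 -c "
from job import *
do('sr') and do('sq') and do('ob')"
```

```text
down contact False
sr gap 0.033 grip 30.0 z 0.0153
gap lifted 0.0333 F [-0.5  0.6 -1.5]
set True z over expected 0.0002 gap 0.0331
clock 32.4167
down contact False
sq gap 0.0416 grip 30.0 z 0.0212
gap lifted 0.0418 F [ 0.1  0.  -1.9]
set True z over expected -0.0 gap 0.0417
clock 42.925
down contact False
ob gap 0.0322 grip 30.0 z 0.0192
gap lifted 0.0318 F [ 0.   1.2 -2.9]
set True z over expected -0.0 gap 0.0318
clock 53.5417
```

All four set down at the expected heights. Now verifying with the wrist camera.

Run:
```python
from job import *
import pickle
S=[]
for d in (32,14,-10,-34):
    t=np.radians(d); move_ptp([.55*np.cos(t),.55*np.sin(t),.26],q(t+np.pi/2)); S.append(capture("wrist"))
print(current_clock())
cv2.imwrite("pics/w5.png",cv2.resize(np.vstack([np.hstack([S[0]["image"],S[1]["image"]]),np.hstack([S[2]["image"],S[3]["image"]])]),(800,600)))
for k,i,H,hb in (("ob",0,.084,.06),("sr",1,.078,.054),("lr",2,.092,.066),("sq",3,.088,.064)):
    a=np.array(T[k][4]); P,_=cloud(S[i]); P=P[(np.hypot(*(P[:,:2]-a).T)<.07)&(P[:,2]<.11)]
    cap=P[P[:,2]>H-.005]; top=P[(P[:,2]>.03)&(P[:,2]<hb+.003)]; lip=P[(P[:,2]>.007)&(P[:,2]<.0135)&(np.hypot(*(P[:,:2]-a).T)<(.055 if k!="sr" else .045))]
    for n,p in(("cap",cap),("body",top),("lip",lip)):
        r=cv2.minAreaRect(p[:,:2].astype(np.float32)); print(k,n,(1e3*(np.array(r[0])-a)).round(1),"mm",np.round(r[1],3),round(r[2],1),"z90 %.4f"%np.percentile(p[:,2],90))
P,_=cloud(S[0]);
for n,cams,a,h in(("beaker",(0,1),(.505,.235),.05),("weight",(3,2),(.515,-.228),.044)):
    for i in cams:
        A=pickle.load(open("S.pkl","rb"))[i]
        for c in(A,S[i]):
            P,_=cloud(c); m=(np.hypot(*(P[:,:2]-a).T)<.05)&(P[:,2]>h-.008)&(P[:,2]<.07); print(n,i,P[m].mean(0).round(4) if m.sum() else None,m.sum())
```

```text
57.25
ob cap [-1.4 -0. ] mm [0.023 0.023] 76.3 z90 0.0853
ob body [-1.4  0. ] mm [0.072 0.033] 1.2 z90 0.0612
ob lip [0.1 0.3] mm [0.095 0.055] 1.0 z90 0.0114
sr cap [-1.6  0.3] mm [0.021 0.021] 16.8 z90 0.0791
sr body [-4.2  2.3] mm [0.034 0.028] 53.1 z90 0.0562
sr lip [-2.6  2.4] mm [0.055 0.049] 49.5 z90 0.0113
lr cap [-1.3 -0.2] mm [0.032 0.034] 78.7 z90 0.0931
lr body [-2.5  0.8] mm [0.056 0.053] 35.7 z90 0.0683
lr lip [-4.3  7.1] mm [0.077 0.06 ] 30.6 z90 0.0112
sq cap [-0.8 -0.1] mm [0.027 0.027] 51.1 z90 0.0893
sq body [-1.   0.4] mm [0.042 0.043] 40.0 z90 0.0655
sq lip [ 0.  -0.1] mm [0.064 0.065] 39.4 z90 0.0117
beaker 0 [0.5181 0.2232 0.0482] 440
beaker 0 [0.5177 0.2232 0.0483] 444
beaker 1 [0.5174 0.2263 0.049 ] 522
beaker 1 [0.5171 0.2259 0.0491] 512
weight 3 [ 0.5128 -0.2307  0.0441] 274
weight 3 [ 0.5127 -0.2308  0.0441] 276
weight 2 [ 0.5125 -0.2297  0.0438] 188
weight 2 [ 0.5124 -0.2296  0.0439] 186
```

View pics/w5.png

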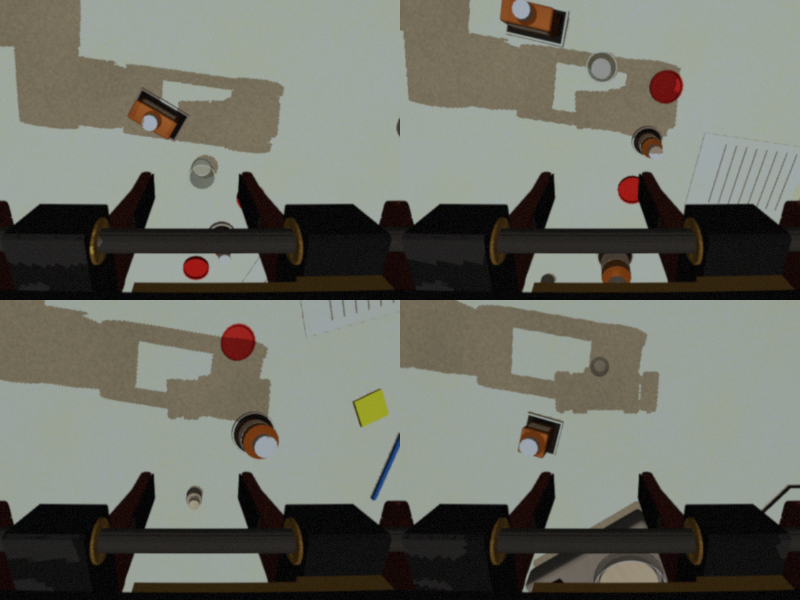

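All four bottles stand upright in their own coasters (oblong (155,115), small (649,143), large (255,437), square (538,437)). They are within about 1.5 mm of centre, the square and oblong ones are squared to within about 1°, and the beaker and weight have not moved.

```bash
python3 -c "
from bench import *
print(close_job())"
```

```text
the job is handed in; nothing more can be done
None
```

All four bottles are standing upright in their matching coasters, centred to within about 1.5 mm, with the beaker and check weight unmoved; the job was handed in at about 57 s.

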